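Free the sagging gate bolt and hold the gate ajar

ROBOT

A 6-joint arm with a two-finger parallel gripper is mounted at the origin on a cart in front of the work surface, level with it; the furniture and walls round the work are solid. World frame = base frame: x ahead of the robot, y to its left, z up, the work surface at z = 0. Lengths are in m, angles in rad, forces in N, time in s.
With the tool pointing down it reaches from about 0.35 to 0.775 m from the base axis. Payload 7.3 kg.
Tool frame: the origin (TCP) lies between the finger pads; the fingertips stand env.finger_overhang ahead of it and the grasp point (between the pads) lies 8 mm behind it (env.finger_overhang is the distance from the TCP to the fingertips, in m); x points along the fingers, y is the direction in which the jaws open and shut, and the axes are right-handed (so a half turn about x gives the same grasp; the last joint's range is limited). The gripper opens to 92 mm and grips with 3 to 60 N. Pads are 19 mm wide; open, the fingers measure 130 mm over their backs; the gripper's body (75 mm by 190 mm) begins 47 mm behind the grasp point.
Start: joints at [-1.349, 0.342, 1.524, -0, 1.275, -0.146], TCP at [0.189, -0.49, 0.238] pointing down, gripper open.
Joint ranges: [-2.53, 2.53], [-0.77, 2.02], [0.04, 2.7], [-1, 4.14], [0.28, 2.66], [-3.11, 3.11]. Speed limits (rad/s): [2.57, 2.57, 3.14, 3.14, 3.14, 3.14].

INTERFACE

Orientations are given as [roll, pitch, yaw] about the fixed x, y, z axes, in that order (R = Rz(yaw) Ry(pitch) Rx(roll)).
In Python, from bench import env gives the robot as it stands.
- The arm moves only by the tool apply_moves, never from a script. Its argument "moves" is a list of rows, each a list of 3 entries, a list of its own where there are three numbers: the turn, a rotation vector about the tool's x, y, z in rad, then the shift along the tool's x, y, z in m, then the closure in counts, from 0 (fully open) to 255 (shut). In form: [[[wx, wy, wz], [tx, ty, tz], grip], ...]. A call has exactly 5 rows; each row is the pose to reach, as a shift and turn from the pose commanded when the call began, along the tool's axes at that moment; what a row does not reach only later rows make up. A row lasts 1/10 s, in which the tool goes at most 50 mm and 8.59 degrees, less where a joint would pass 70% of its speed; a pose out of reach is approached as far as the arm can. A call with a gripper value outside its range is refused whole. The fingers move at their own pace and stop on an object; "grip_force" is the grip in N (left out, the last holds). Time passes only in rows, so rows that repeat a pose let the fingers close, or fill a call up. It gives the time, the measured TCP pose, the force and the opening at its end, in the units of the state.
- env.get_obs(): the state, without advancing time (a new reading comes with each control period).
- env.read_camera(name): name is "scene" or "side" or "wrist"; returns a dict with "img" (480x640x3 uint8, red, green, blue), "fx", "fy", "cx", "cy" (pixels), "rvec" (rotation vector, rad) and "tvec" (3), from world to camera coordinates, as OpenCV has them; the wrist camera has in their place "T_tool_cam" (4x4, takes a point from camera to tool coordinates, whose origin is the TCP and whose axes are the tool frame's). Camera axes: x right, y down, z forward; pixel columns grow to the right and rows downward; lengths in m; the calibration is good to about 2 mm. A picture is of the moment at which its call begins: read the wrist's pose just before it. There is no depth.
- env.sign_off(): hands the job in, once; it reports no verdict.
Trained networks look in a picture, given as the dict that the camera call returned (one of the last four; its "shot" number tells which), for a name from the list of things; names that differ only in an ending like _2 or _b are one class to them, and where a whole thing is asked for, a point or a joint stands for the part that bears it (a point fixed in the world has none). Each returns a list of dicts, best first, with "p" (0 to 1); they miss things now and then, are a little off and sometimes report something else, mostly with a low value. They report only what shows in the picture. A call takes as long as a camera call.
- env.recognise(picture, target): "bbox" ([centre column, centre row, width, height] in pixels, round what is visible of it).
- env.masks_of(picture, target): "mask" (480x640 bool, what is visible of it) and "bbox" ([centre column, centre row, width, height] in pixels, round what is visible of it).
The state is a dict: "t": time; "joint_positions": joint angles; "joint_vel": joint speeds; "tau": joint torques, N m; "eef_pos": TCP position; "eef_rot": TCP orientation; "contact_force": force on the tool from outside, world axes, zero at the start; "wrist_torque": the same for the moment, N m; "gripper_width": finger opening in m.
Only numpy, scipy, OpenCV 4.12 (cv2) and the standard library are available. Lean on these libraries where they do the work, as an engineer would, in place of code of your own. Each camera call takes 0.05 s, during which the arm holds its last target.

TASK

First press the spring plunger on the pen's latch block down to its stop, where it stays and clears the bolt. Then take the sagging gate bolt by its knob and lift it over the keeper's bent-up lip while drawing it all the way back towards the gate's hinge. Swing the gate out of the pen, towards the robot, to about 25 degrees and finish while still gripping the knob and holding the self-closing gate ajar; the two mounted specimens in the pen and the brush on the worktop stay where they are.

Things in the scene. Friction and masses are not known exactly. Their poses are not given: they have to be found in the camera images.
- pen: Fixed wire pen, walls 76 mm high, on a 6 mm base plate (x -35 to 155, y -175 to 101 mm). Origin on the worktop in the shut gate's plane; +x into the pen, away from the robot, +y to the gate's hinge, z up; gate along y. Grey latch block 64 x 78 mm, centred x=10, y=-124, top z=75 mm, carries keeper and plunger. A white grinding machine 0.2 m tall stands left of the pen: pass above it.
- plunger_top (a point): Centre of the top of the plunger's round black head (30 mm diameter, 12 mm thick), on the latch block at pen x=24.5, y=-145 mm; z=113 mm when fully up. Push straight down.
- plunger (a joint): Depth to which the spring plunger is pressed, m: 0 up, 0.014 at its stop (starts 0 to 0.003). Takes about 4 N at first and 6 N at the stop; a friction catch keeps it where it is pushed. A steel tooth fixed to it stands in front of the bolt's head and sinks with it: up, the bolt cannot be drawn even when lifted; fully down, the tooth is no higher than the keeper's lip.
- bolt_knob (a point): Centre of the bolt's upright black cylindrical knob (20 mm diameter, 24 mm tall, on a 12 mm steel stem 43 mm tall that rises from the bolt rod; knob centre at z=149 mm while the bolt sags). With the bolt shot it lies at pen x=0, y=-20 mm. The guide straps on the gate's top end at z=125 mm, 29 mm (towards the keeper) and 71 mm (towards the hinge) from the shot knob along the gate. Everything else nearby is lower than the knob.
- bolt (a joint): How far the bolt is drawn back along the gate towards the hinge (pen +y with the gate shut), m: 0 shot (starts 0 to 0.002), 0.038 fully back. Friction about 1.5 N. Its head (28 mm wide, 10 mm long, 24 mm tall) leaves the keeper only when drawn more than about 25 mm.
- bolt_lift (a joint): How far the bolt (0.18 kg) is lifted straight up in its worn oblong guides, m: 0 sagging (it drops back by its weight), 0.018 at the top. It must be up more than 0.010 while it is drawn from about 0.003 to 0.023, else its head catches on the lip.
- keeper_lip (a point): Top centre of the keeper's bent-up steel lip (14 mm wide, 10 mm long along the bolt, 10 mm tall), at pen x=0, y=-93 mm, z=85 mm; the bolt's head stands behind it, between two 30 mm tall cheeks.
- gate (a joint): Opening angle of the gate, rad: 0 shut, grows as it swings out of the pen towards the robot side (pen -x; clockwise seen from above), at most 1.2. A spring shuts it with 0.15 N m at 0 rad, 0.26 N m at 0.44 rad.
- gate_hinge (a point): On the gate's upright hinge axis, at pen x=0, y=+86 mm, z=75 mm; its frame turns with the gate (own -y points along the gate to its free end).
- held_0: Bystander: black mounted specimen, disc 30 mm diameter, 21 mm tall, standing in the pen; origin at its underside.
- held_1: Bystander: black mounted specimen, disc 30 mm diameter, 18 mm tall, standing in the pen; origin at its underside.
- brush: Bystander: wooden lab brush 171 mm long, 22 mm wide, 12 mm tall, lying on the worktop in front of the pen or to its right; origin at the centre of its underside, long axis y.

How it is judged:
On the way, in this order (a step that is already met when the one before it is completed fails the run):
1. the plunger is pressed down to its stop while the bolt is still shot (value of joint plunger above 0.0125 m and value of joint bolt below 0.006 m), for 0.1 s.
2. the bolt is lifted and being drawn over the keeper's lip (value of joint bolt_lift above 0.008 m and value of joint bolt above 0.006 m), for 0.05 s.
3. the bolt is drawn back out of the keeper (value of joint bolt above 0.03 m), for 0.1 s.
At the end, for the whole second after the job is handed in: Fingers press on the bolt or its knob with over 1 N; gate still, at 0.30 to 0.58 rad (17 to 33 degrees); bolt drawn over 28 mm; plunger down over 12 mm; specimens within 20 mm and brush within 30 mm of their starts, none touching the gate (value of joint gate between 0.3 and 0.58 rad and velocity of joint gate between -0.05 and 0.05 rad/s and value of joint bolt above 0.028 m and value of joint plunger above 0.012 m and contact force between the fingers and bolt above 1 N and contact force between gate and held_0 below 0.2 N and contact force between gate and held_1 below 0.2 N and contact force between gate and brush below 0.2 N and distance of each of held_0, held_1 from where it was at the start of the episode below 0.02 m and distance of brush from where it was at the start of the episode below 0.03 m); the arm keeps its last pose, push and grip.
It fails at once if a specimen in the pen or the brush is knocked away (distance of any of held_0, held_1 from where it was at the start of the episode above 0.03 m or distance of brush from where it was at the start of the episode above 0.04 m).
It also fails if it takes over 51 s, if anything falls off the work surface, if the arm or the gripper's body presses on something with over 40 N, if the wrist force passes 120 N, or if a joint passes its speed limit or range.

## Working session

There is one attempt and no reset: what is moved stays moved. The work goes in short steps, Python scripts to look and compute and a tool call to move; the robot and the scene stay as the last step left them, time stands still between calls to the robot, and variables do not carry over. Pictures are saved under pics/ and viewed, and the job is handed in when it is done.

Besides the shell and the picture viewer there is one more tool, called after ">>>" as name(argument=value, ...) on one line, values as JSON. apply_moves: Moves the arm, as the interface text tells. Its arguments: {"type":"object","properties":{"moves":{"type":"array"},"grip_force":{"type":"number"}},"required":["moves"]}

```bash
mkdir -p pics; ls; cat > h.py <<'E'
import numpy as np, cv2
from bench import env
from scipy.spatial.transform import Rotation as Rn
def save(p,n): cv2.imwrite('pics/'+n,p['img'][:,:,::-1])
E
python3 - <<'E'
from h import *
print(env.get_obs(), env.finger_overhang)
for n in ['scene','side','wrist']:
    p=env.read_camera(n); save(p,n+'0.png')
    print(n,{k:v for k,v in p.items() if k!='img'})
    for t in ['plunger_top','bolt_knob','keeper_lip','pen','gate','brush','held_0','held_1']:
        try: print(t,[(np.round(d['bbox'],1).tolist(),round(d['p'],2)) for d in env.recognise(p,t)][:3])
        except Exception as e: print(t,e)
E
```

```text
pics
{'t': 0.0, 'joint_positions': array([-1.34895055e+00,  3.42719486e-01,  1.52498602e+00, -5.02510698e-06,
        1.27537661e+00, -1.45980896e-01]), 'joint_vel': array([-0.00255876, -0.00059461, -0.00049865, -0.00066499, -0.00056687,
        0.00170943]), 'tau': array([-2.10969010e-04, -4.31245708e+01, -2.44217259e+01,  7.17471843e-02,
        5.61016321e-02, -1.38924315e-04]), 'eef_pos': array([ 0.1887303 , -0.4895073 ,  0.23705744]), 'eef_rot': array([-1.71355106,  1.56930686,  1.79586973]), 'contact_force': array([ 0.60003583,  0.35069746, -0.96916596]), 'wrist_torque': array([0.00911652, 0.01806336, 0.01010789]), 'gripper_width': 0.09164568939785495} 0.011
scene {'fx': 587.5243975498762, 'fy': 587.5243975498762, 'cx': 322.1667253762875, 'cy': 236.35862379067143, 'rvec': array([ 0.74458786, -2.51461278,  1.22332105]), 'tvec': array([0.21815131, 0.45374887, 0.74728852]), 'shot': 1}
plunger_top []
bolt_knob [([291.1, 257.4, 66.8, 57.0], 0.88)]
keeper_lip [([271.0, 275.0, 151.2, 132.3], 0.69)]
pen [([271.2, 274.0, 145.4, 131.6], 0.76)]
gate [([267.4, 263.6, 10.9, 10.6], 0.71), ([
[... 902 characters left out ...]
.6, 58.0, 127.7], 0.41)]
held_1 [([237.1, 311.6, 24.2, 25.7], 0.6), ([300.2, 295.6, 58.0, 127.7], 0.41)]
wrist {'fx': 391.24931097375656, 'fy': 391.24931097375656, 'cx': 319.2669117945875, 'cy': 235.0505419494178, 'T_tool_cam': array([[ 9.24829157e-04, -3.05507606e-01,  9.52189187e-01,
        -1.47922916e-01],
       [ 9.99999079e-01,  1.22808110e-03, -5.77238427e-04,
        -1.28712714e-03],
       [-9.93014815e-04,  9.52188844e-01,  3.05508461e-01,
        -8.44559133e-02],
       [ 0.00000000e+00,  0.00000000e+00,  0.00000000e+00,
         1.00000000e+00]]), 'shot': 3}
plunger_top []
bolt_knob []
keeper_lip []
pen []
gate []
brush [([479.1, 59.5, 28.6, 112.1], 0.74)]
held_0 []
held_1 []
```

View pics/scene0.png

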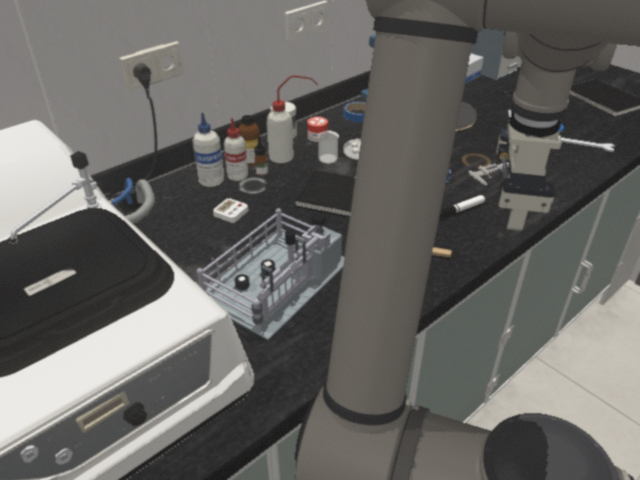

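View pics/side0.png

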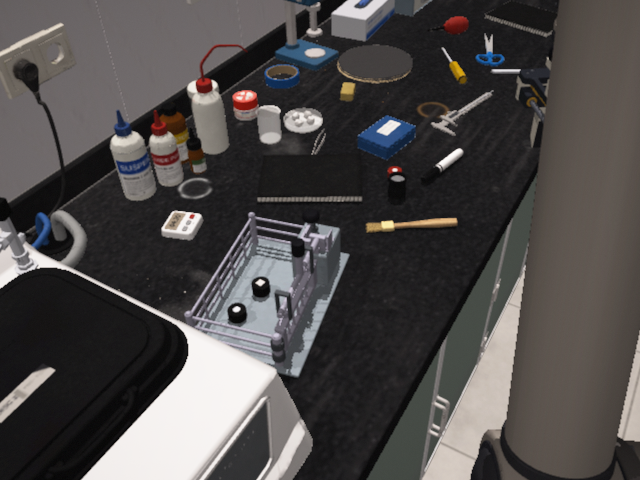

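View pics/wrist0.png

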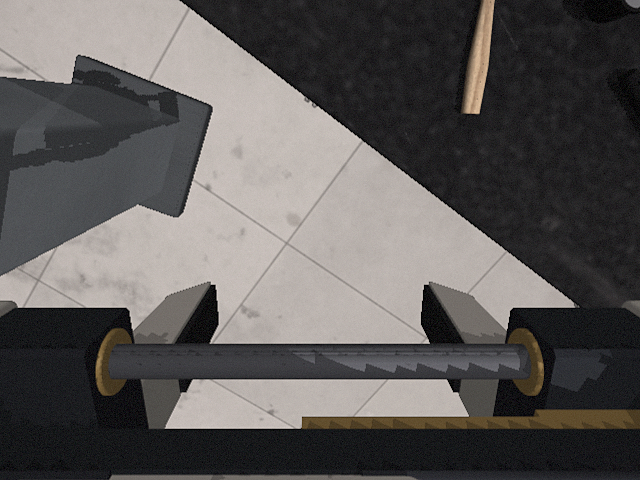

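Both fixed cameras show the pen. In the side view the knob is at about (298,250) and the plunger head at about (311,215). I'll zoom in to measure.

```bash
python3 - <<'E'
import cv2
a=cv2.imread('pics/side0.png')[195:380,175:360]
cv2.imwrite('pics/sz.png',cv2.resize(a,None,fx=3.24,fy=3.24,interpolation=cv2.INTER_CUBIC))
a=cv2.imread('pics/scene0.png')[195:345,190:350]
cv2.imwrite('pics/cz.png',cv2.resize(a,None,fx=4,fy=4,interpolation=cv2.INTER_CUBIC))
E
```

```text
(no output)
```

View pics/sz.png

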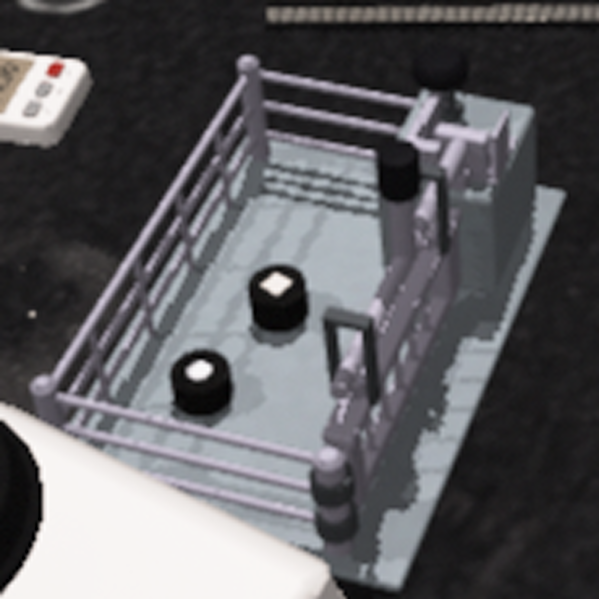

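View pics/cz.png

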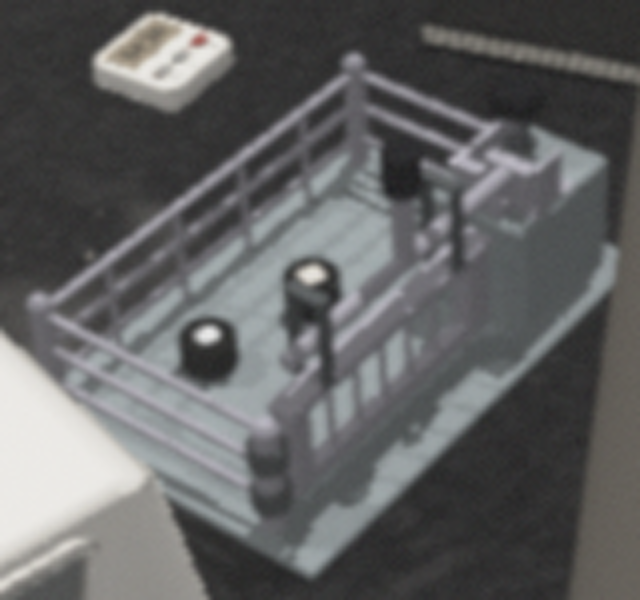

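```bash
cat > fit.py <<'E'
from h import *
from scipy.optimize import least_squares
S=dict(fx=614.801,c=(330.0647,237.9504),r=np.array([0.35230838,-2.73507942,1.21953317]),t=np.array([0.38691625,0.40717313,0.67659561]))
C=dict(fx=587.5244,c=(322.1667,236.3586),r=np.array([0.74458786,-2.51461278,1.22332105]),t=np.array([0.21815131,0.45374887,0.74728852]))
def proj(K,P):
    M=np.array([[K['fx'],0,K['c'][0]],[0,K['fx'],K['c'][1]],[0,0,1]])
    return cv2.projectPoints(np.atleast_2d(P).astype(float),K['r'],K['t'],M,None)[0][:,0]
s=lambda u,v:(175+(u+.5)/3.24-.5,195+(v+.5)/3.24-.5)
c=lambda u,v:(190+(u+.5)/4-.5,195+(v+.5)/4-.5)
obs=[(S,(-35,-175,6),s(566,192)),(S,(-35,101,6),s(402,588)),(S,(0,-20,149),s(398,173)),(S,(24.5,-145,106),s(441,71)),(S,(-22,-163,75),s(536,107)),
(C,(-35,101,6),c(312,573)),(C,(-35,-175,6),c(616,248)),(C,(0,-20,149),c(402,168)),(C,(-22,-163,75),c(607,158)),(C,(24.5,-145,106),c(515,105)),]
def w(p,P):
    R=Rn.from_euler('z',p[2]).as_matrix(); return R@(np.array(P)/1000)+np.array([p[0],p[1],0])
def res(p): return np.concatenate([proj(K,w(p,P))[0]-np.array(u) for K,P,u in obs])
if __name__=='__main__':
    for y0 in (0,.5,-.5,1.5):
        r=least_squares(res,[.5,0.2,y0],loss='soft_l1'); print(r.x,r.cost); 
    r=min((least_squares(res,[.5,.2,y0],loss='soft_l1') for y0 in(0,.5,-.5)),key=lambda r:r.cost)
    print(np.round(r.fun.reshape(-1,2),1))
    for P in [(0,-20,149),(24.5,-145,113),(0,86,75),(-35,-175,0),(-35,101,0)]: print(P,w(r.x,P).round(4), np.hypot(*w(r.x,P)[:2]))
E
python3 fit.py
```

```text
[ 0.5299075  -0.28420939 -0.03214064] 9.407104832575214
[ 0.5299075  -0.28420939 -0.03214066] 9.407104832578952
[ 0.5299075  -0.28420939 -0.03214064] 9.407104832575138
[ 0.5299075  -0.28420939 -0.03214064] 9.407104832575211
[[ 0.1 -0.3]
 [ 0.1  0.8]
 [ 0.6 -0.2]
 [-0.4 -1.4]
 [ 0.2 -0.3]
 [-0.4  0.5]
 [ 5.1  1.8]
 [-0.7  0.2]
 [-0.1 -0.5]
 [-0.7 -2.7]]
(0, -20, 149) [ 0.5293 -0.3042  0.149 ] 0.6104574503969823
(24.5, -145, 113) [ 0.5497 -0.4299  0.113 ] 0.6978836727858124
(0, 86, 75) [ 0.5327 -0.1983  0.075 ] 0.568368803608091
(-35, -175, 0) [ 0.4893 -0.458   0.    ] 0.6702053006728371
(-35, 101, 0) [ 0.4982 -0.1821  0.    ] 0.5304228436959446
```

```bash
python3 - <<'E'
from h import *
o=env.get_obs()
R=Rn.from_euler('xyz',o['eef_rot']).as_matrix(); print(R.round(3))
th=-0.032
ex=np.array([np.cos(th),np.sin(th),0]);ey=np.array([-np.sin(th),np.cos(th),0])
for sg in(1,-1):
    z=sg*ey; x=np.array([0,0,-1.]); y=np.cross(z,x); Rt=np.stack([x,y,z],1)
    print(sg,y,(Rn.from_matrix(R.T@Rt)).as_rotvec().round(3))
tgt=np.array([0.5497,-0.4299,0.22]); print((R.T@(tgt-o['eef_pos'])).round(4))
E
```

```text
[[ 0.     0.36  -0.933]
 [-0.    -0.933 -0.36 ]
 [-1.     0.     0.   ]]
1 [-0.99948804  0.03199454  0.        ] [ 1.971 -0.    -0.   ]
-1 [ 0.99948804 -0.03199454  0.        ] [-1.171  0.    -0.   ]
[ 0.0177  0.0738 -0.3584]
```

>>> apply_moves(moves=[[[-0.14,0,0],[0,0.009,-0.045],255],[[-0.28,0,0],[0,0.018,-0.09],255],[[-0.42,0,0],[0,0.027,-0.135],255],[[-0.56,0,0],[0,0.036,-0.18],255],[[-0.7,0,0],[0,0.045,-0.225],255]], grip_force=30)

```text
t: 1.85
eef_pos: [0.4167, -0.4504, 0.2378]
eef_rot: [0.684, 1.57, -1.384]
contact_force: [0.4, -0.8, -0.5]
gripper_width: 0.0563
```

```bash
cat >> h.py <<'E'
def goto(tgt,yawoff=0.0,th=-0.032):
    """turn/shift from measured pose to TCP tgt with tool z = -pen y (rotated by yawoff)"""
    o=env.get_obs(); R=Rn.from_euler('xyz',o['eef_rot']).as_matrix()
    a=th+yawoff
    z=-np.array([-np.sin(a),np.cos(a),0]); x=np.array([0,0,-1.]); y=np.cross(z,x); Rt=np.stack([x,y,z],1)
    print('t',o['t'],'pos',o['eef_pos'].round(4),'F',o['contact_force'].round(1),'w',round(o['gripper_width'],4),'q',o['joint_positions'].round(2))
    print('turn',Rn.from_matrix(R.T@Rt).as_rotvec().round(3),'shift',(R.T@(np.array(tgt)-o['eef_pos'])).round(4))
    return R
E
python3 -c "
from h import *
goto([0.5497,-0.4299,0.21])"
```

```text
t 1.85 pos [ 0.4167 -0.4504  0.2378] F [ 0.4 -0.8 -0.5] w 0.0563 q [-0.95  0.51  1.26 -0.    1.37 -0.45]
turn [-0.465  0.    -0.   ] shift [ 0.0278  0.1071 -0.0815]
```

>>> apply_moves(moves=[[[-0.14,0,0],[0.005,0.032,-0.025],255],[[-0.28,0,0],[0.01,0.064,-0.05],255],[[-0.42,0,0],[0.015,0.09,-0.07],255],[[-0.465,0,0],[0.02,0.107,-0.0815],255],[[-0.465,0,0],[0.028,0.107,-0.0815],255]])

```text
t: 2.35
eef_pos: [0.5505, -0.43, 0.2088]
eef_rot: [1.518, 1.57, -0.087]
contact_force: [-0.2, 0.0, 0.5]
gripper_width: 0.0165
```

```bash
python3 -c "
from h import *
goto([0.5497,-0.4299,0.15])
p=env.read_camera('wrist');save(p,'w1.png')
p=env.read_camera('side');save(p,'s1.png')
"
```

```text
t 2.35 pos [ 0.5505 -0.43    0.2088] F [-0.2  0.   0.5] w 0.0165 q [-0.77  0.69  1.01  0.    1.44 -0.74]
turn [-0.002  0.    -0.001] shift [ 0.0588 -0.0008 -0.0001]
```

View pics/w1.png

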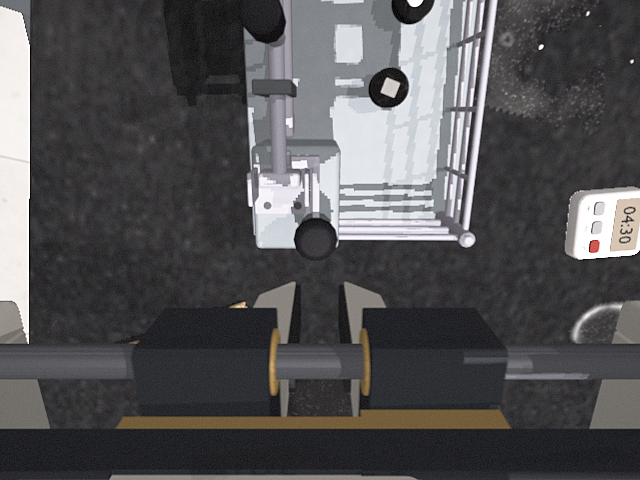

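View pics/s1.png

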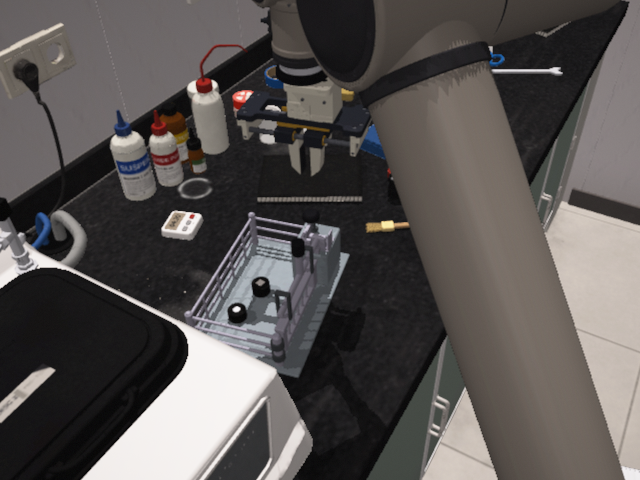

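The wrist view shows the plunger head centred at (316,239), with the knob at (264,16) and partly cut off. I'll intersect those rays with the known heights.

```bash
cat >> h.py <<'E'
def wray(o,p,u,v,z):
    R=Rn.from_euler('xyz',o['eef_rot']).as_matrix(); T=p['T_tool_cam']
    d=T[:3,:3]@np.array([(u-p['cx'])/p['fx'],(v-p['cy'])/p['fy'],1]); d=R@d; c=R@T[:3,3]+o['eef_pos']
    return c+d*(z-c[2])/d[2]
E
python3 -c "
from h import *
o=env.get_obs();p=env.read_camera('wrist')
print(wray(o,p,316,239,.113),wray(o,p,466,240,.082))
for t in ['plunger_top','bolt_knob','held_0']:
  for d in env.masks_of(p,t)[:3]:
    b=d['bbox'];print(t,np.round(b,1),d['p'],wray(o,p,b[0],b[1],.111))
from fit import w
print(w([0.5299,-.2842,-.0321],(155-3,-172,80)))
"
```

```text
[ 0.54566177 -0.42583081  0.113     ] [ 0.65522721 -0.44080182  0.082     ]
plunger_top [319.4 208.2  47.6 104.7] 0.96 [ 0.54862906 -0.40575692  0.111     ]
bolt_knob [418.2  13.6  47.6  21.5] 0.24 [ 0.60766815 -0.29676417  0.111     ]
held_0 [392.   87.6  44.3  41.4] 0.89 [ 0.5938446  -0.33481737  0.111     ]
held_0 [417.8  12.3  45.2  24.7] 0.77 [ 0.60742129 -0.29611216  0.111     ]
[ 0.67630144 -0.46098975  0.08      ]
```

>>> apply_moves(moves=[[[0,0,0],[0.03,-0.003,-0.0015],255],[[0,0,0],[0.06,-0.003,-0.0015],255],[[0,0,0],[0.08,-0.003,-0.0015],255],[[0,0,0],[0.086,-0.003,-0.0015],255],[[0,0,0],[0.09,-0.003,-0.0015],255]])

```text
t: 3.15
eef_pos: [0.5445, -0.43, 0.1207]
eef_rot: [-0.09, 1.571, -1.7]
contact_force: [-1.7, 0.9, 4.9]
gripper_width: 0.0006
```

```bash
python3 -c "
from h import *
goto([0.5475,-0.4285,0.107])
p=env.read_camera('wrist');save(p,'w2.png')
"
```

```text
t 3.15 pos [ 0.5445 -0.43    0.1207] F [-1.7  0.9  4.9] w 0.0006 q [-0.78  0.75  1.15 -0.    1.24 -0.74]
turn [-0.007  0.     0.   ] shift [ 0.0137  0.003  -0.0016]
```

View pics/w2.png

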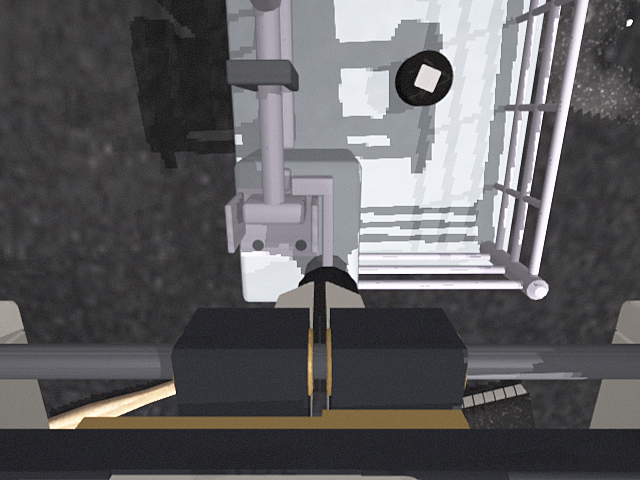

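The fingertips are on the head, 2–3 mm left of its centre, with about 5 N. Next I press down.

>>> apply_moves(moves=[[[0,0,0],[0.003,0,0],255],[[0,0,0],[0.006,0,0],255],[[0,0,0],[0.009,0,0],255],[[0,0,0],[0.011,0,0],255],[[0,0,0],[0.012,0,0],255]])

```text
t: 3.7
eef_pos: [0.5455, -0.4306, 0.1099]
eef_rot: [0.649, 1.567, -0.96]
contact_force: [-4.1, 0.9, 15.5]
gripper_width: 0.0003
```

>>> apply_moves(moves=[[[0,0,0],[0.001,0,0],255],[[0,0,0],[0.001,0,0],255],[[0,0,0],[0.001,0,0],255],[[0,0,0],[-0.005,0,0],255],[[0,0,0],[-0.03,0,0],255]])

```text
t: 4.2
eef_pos: [0.544, -0.4282, 0.1348]
eef_rot: [-2.383, 1.565, 2.292]
contact_force: [-0.5, -0.4, -0.4]
gripper_width: 0.0008
```

```bash
python3 -c "
from h import *
goto([0.5293,-0.3042,0.21])
p=env.read_camera('wrist');save(p,'w3.png')
"
```

```text
t 4.2 pos [ 0.544  -0.4282  0.1348] F [-0.5 -0.4 -0.4] w 0.0008 q [-0.78  0.74  1.13  0.    1.28 -0.74]
turn [-0.006 -0.004  0.004] shift [-0.0746 -0.0197 -0.1237]
```

View pics/w3.png

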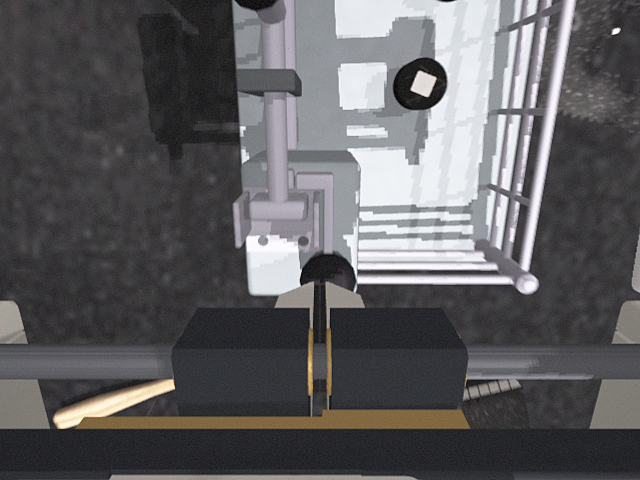

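>>> apply_moves(moves=[[[0,0,0],[-0.045,-0.002,-0.01],255],[[0,0,0],[-0.08,-0.006,-0.035],200],[[-0.006,-0.004,0.004],[-0.094,-0.01,-0.07],100],[[-0.006,-0.004,0.004],[-0.094,-0.015,-0.105],0],[[-0.006,-0.004,0.004],[-0.094,-0.0165,-0.114],0]])

```text
t: 4.75
eef_pos: [0.5332, -0.3117, 0.2324]
eef_rot: [0.987, 1.565, -0.614]
contact_force: [0.4, -0.9, -0.1]
gripper_width: 0.0277
```

```bash
python3 -c "
from h import *
goto([0.5293,-0.3042,0.16])
o=env.get_obs();p=env.read_camera('wrist');save(p,'w4.png')
for t in ['bolt_knob','plunger_top']:
  for d in env.masks_of(p,t)[:3]:
    b=d['bbox'];print(t,np.round(b,1),d['p'],wray(o,p,b[0],b[1],.16))
"
```

```text
t 4.75 pos [ 0.5332 -0.3117  0.2324] F [ 0.4 -0.9 -0.1] w 0.0277 q [-0.65  0.51  1.26  0.    1.36 -0.62]
turn [ 0.003  0.003 -0.005] shift [ 0.0724 -0.0045 -0.0077]
bolt_knob [310.6 207.9  39.5 237.9] 0.79 [ 0.53014345 -0.28099086  0.16      ]
plunger_top [335.5 319.4  25.2  57.1] 0.61 [ 0.54339358 -0.35427235  0.16      ]
```

View pics/w4.png

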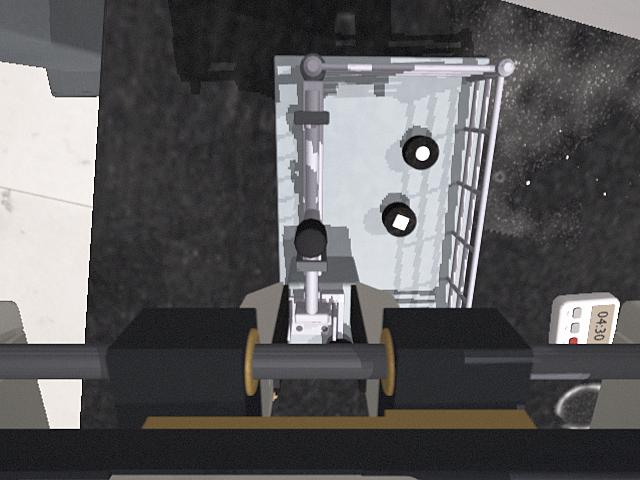

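```bash
python3 -c "
from h import *
o=env.get_obs();p=env.read_camera('wrist')
k=wray(o,p,311,237,.158);print(k,wray(o,p,312,66,.078))
goto([k[0],k[1],.145])
"
```

```text
[ 0.52963433 -0.30240563  0.158     ] [ 0.53274395 -0.20112363  0.078     ]
t 4.95 pos [ 0.5331 -0.3157  0.2313] F [ 0.2 -0.8  0.2] w 0.0436 q [-0.66  0.52  1.26 -0.    1.36 -0.63]
turn [-0.     0.004 -0.004] shift [ 0.0862 -0.0042 -0.0136]
```

>>> apply_moves(moves=[[[0,0,0],[0.01,-0.004,-0.014],0],[[0,0.004,-0.004],[0.04,-0.004,-0.014],0],[[0,0.004,-0.004],[0.07,-0.004,-0.014],0],[[0,0.004,-0.004],[0.09,-0.004,-0.014],0],[[0,0.004,-0.004],[0.09,-0.004,-0.014],0]])

```text
t: 5.45
eef_pos: [0.5281, -0.3016, 0.1377]
eef_rot: [-2.148, 1.564, 2.531]
contact_force: [-0.2, -0.1, 0.4]
gripper_width: 0.0835
```

```bash
python3 -c "
from h import *
goto([0.5296,-0.302,0.141])
p=env.read_camera('wrist');save(p,'w5.png')
"
```

```text
t 5.45 pos [ 0.5281 -0.3016  0.1377] F [-0.2 -0.1  0.4] w 0.0835 q [-0.64  0.59  1.41 -0.    1.15 -0.61]
turn [-0.002 -0.004  0.006] shift [-0.0033  0.0015  0.0003]
```

View pics/w5.png

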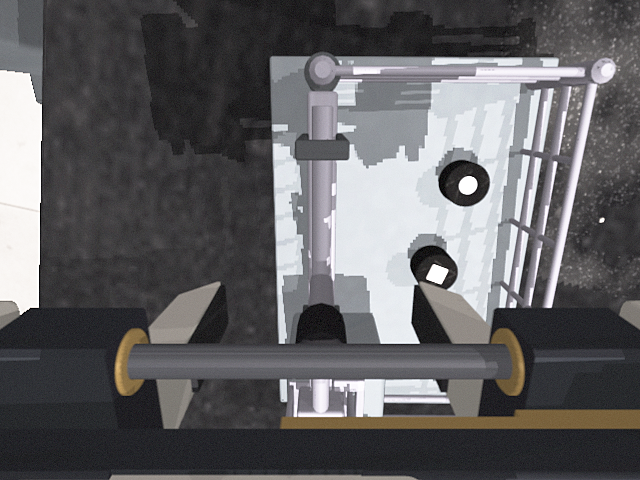

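The knob is centred between the open fingers at column 321, so I'll close on it.

>>> apply_moves(moves=[[[0,0,0],[0,0,0],255],[[0,0,0],[0,0,0],255],[[0,0,0],[0,0,0],255],[[0,0,0],[0,0,0],255],[[0,0,0],[0,0,0],255]], grip_force=30)

```text
t: 6.0
eef_pos: [0.5298, -0.3013, 0.1421]
eef_rot: [0.867, 1.57, -0.736]
contact_force: [0.2, -0.4, -0.0]
gripper_width: 0.0567
```

>>> apply_moves(moves=[[[0,0,0],[0,0,0],255],[[0,0,0],[0,0,0],255],[[0,0,0],[0,0,0],255],[[0,0,0],[0,0,0],255],[[0,0,0],[0,0,0],255]], grip_force=30)

```text
t: 6.5
eef_pos: [0.5289, -0.3012, 0.1416]
eef_rot: [-1.633, 1.569, 3.048]
contact_force: [-3.2, 0.4, 2.0]
gripper_width: 0.0194
```

```bash
python3 -c "
from h import *
goto([0.5296,-0.302,0.141])
p=env.read_camera('wrist');save(p,'w6.png')
"
```

```text
t 6.5 pos [ 0.5289 -0.3012  0.1416] F [-3.2  0.4  2. ] w 0.0194 q [-0.64  0.58  1.41 -0.    1.15 -0.61]
turn [ 0.    -0.     0.002] shift [0.0006 0.0007 0.0007]
```

View pics/w6.png

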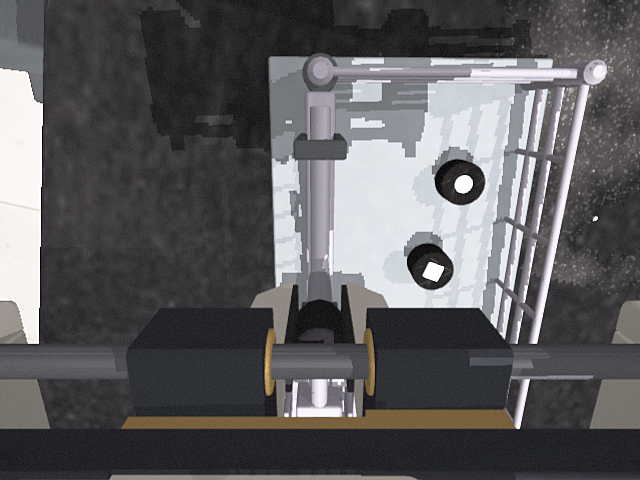

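>>> apply_moves(moves=[[[0,0,0],[-0.004,0,0],255],[[0,0,0],[-0.008,0,0],255],[[0,0,0],[-0.012,0,0],255],[[0,0,0],[-0.015,0,0],255],[[0,0,0],[-0.016,0,0],255]], grip_force=40)

```text
t: 7.05
eef_pos: [0.5291, -0.3012, 0.158]
eef_rot: [-1.725, 1.57, 2.955]
contact_force: [-5.7, 0.0, -2.2]
gripper_width: 0.0188
```

```bash
python3 -c "
from h import *
goto([0.5296,-0.302,0.141])
p=env.read_camera('wrist');save(p,'w7.png')
"
```

```text
t 7.05 pos [ 0.5291 -0.3012  0.158 ] F [-5.7  0.  -2.2] w 0.0188 q [-0.64  0.56  1.39 -0.    1.19 -0.61]
turn [-0.    -0.     0.001] shift [0.017  0.0005 0.0008]
```

View pics/w7.png

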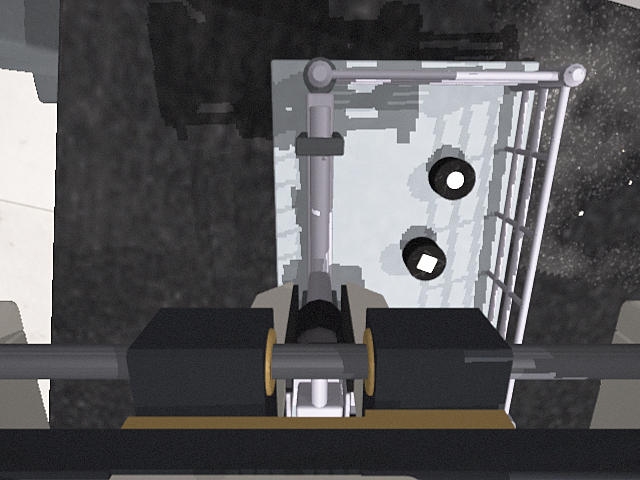

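The lift worked: +16 mm, the bolt's weight shows in the force, and the knob hasn't slipped in the jaws. Now I draw it back.

>>> apply_moves(moves=[[[0,0,0],[0,-0.001,-0.004],255],[[0,0,0],[0,-0.001,-0.009],255],[[0,0,0],[0,-0.001,-0.014],255],[[0,0,0],[0,-0.001,-0.019],255],[[0,0,0],[0,-0.001,-0.024],255]])

```text
t: 7.6
eef_pos: [0.5297, -0.2767, 0.1578]
eef_rot: [1.079, 1.57, -0.523]
contact_force: [-2.8, -1.9, -2.5]
gripper_width: 0.0187
```

>>> apply_moves(moves=[[[0,0,0],[0,0,-0.005],255],[[0,0,0],[0,0,-0.009],255],[[0,0,0],[0,0,-0.012],255],[[0,0,0],[0,0,-0.013],255],[[0,0,0],[0,0,-0.014],255]])

```text
t: 8.1
eef_pos: [0.5301, -0.2636, 0.1578]
eef_rot: [0.524, 1.57, -1.078]
contact_force: [-1.1, -4.9, -1.4]
gripper_width: 0.0185
```

```bash
python3 -c "
from h import *
goto([0.5296,-0.302,0.141])
p=env.read_camera('wrist');save(p,'w8.png')
p=env.read_camera('side');save(p,'s8.png')
"
```

```text
t 8.1 pos [ 0.5301 -0.2636  0.1578] F [-1.1 -4.9 -1.4] w 0.0185 q [-0.59  0.53  1.45 -0.    1.16 -0.56]
turn [ 0.     0.001 -0.001] shift [0.0168 0.0007 0.0384]
```

View pics/w8.png

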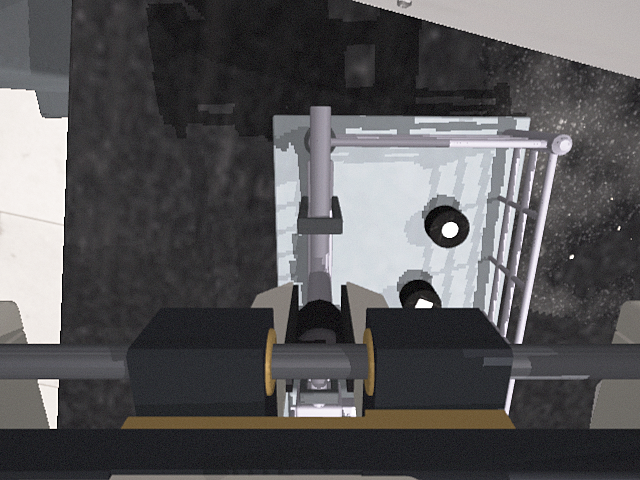

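View pics/s8.png

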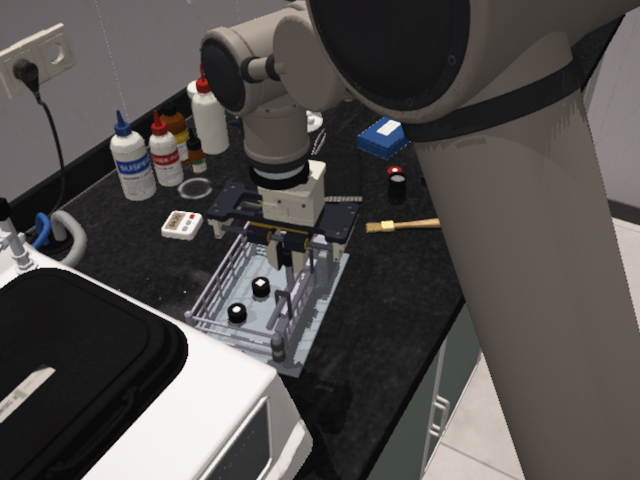

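The bolt is drawn about 37.5 mm, and 5 N of resistance says it's at its stop. I'll swing the gate along an arc of radius about 68 mm, turning the tool with it.

>>> apply_moves(moves=[[[0.04,0,0],[0,-0.0027,-0.0001],255],[[0.08,0,0],[0,-0.0054,-0.0002],255],[[0.12,0,0],[0,-0.0081,-0.0005],255],[[0.16,0,0],[0,-0.0108,-0.0009],255],[[0.2,0,0],[0,-0.0135,-0.0014],255]])

```text
t: 8.7
eef_pos: [0.5173, -0.2619, 0.158]
eef_rot: [1.419, 1.568, -0.386]
contact_force: [2.6, -2.5, -1.8]
gripper_width: 0.019
```

```bash
python3 -c "
from h import *
goto([0.5296,-0.302,0.141],-0.45)
p=env.read_camera('wrist');save(p,'w9.png')
"
```

```text
t 8.7 pos [ 0.5173 -0.2619  0.158 ] F [ 2.6 -2.5 -1.8] w 0.019 q [-0.6   0.51  1.49  0.    1.14 -0.37]
turn [ 0.248  0.    -0.003] shift [0.0171 0.0212 0.0362]
```

View pics/w9.png

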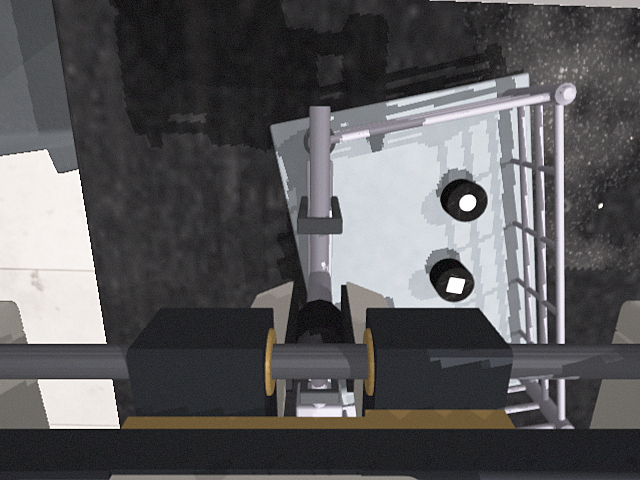

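The gate is following, and the bolt still stands vertical in the picture. I'll continue the arc.

>>> apply_moves(moves=[[[0.05,0,0],[0,-0.0034,-0.0001],255],[[0.1,0,0],[0,-0.0068,-0.0003],255],[[0.15,0,0],[0,-0.0102,-0.0008],255],[[0.2,0,0],[0,-0.0135,-0.0014],255],[[0.24,0,0],[0,-0.0162,-0.002],255]])

```text
t: 9.25
eef_pos: [0.5024, -0.2563, 0.1582]
eef_rot: [1.643, 1.567, -0.401]
contact_force: [4.6, -3.3, -3.1]
gripper_width: 0.0187
```

>>> apply_moves(moves=[[[0,0,0],[0,0,0],255],[[0,0,0],[0,0,0],255],[[0,0,0],[0,0,0],255],[[0,0,0],[0,0,0],255],[[0,0,0],[0,0,0],255]])

```text
t: 9.75
eef_pos: [0.5024, -0.2563, 0.1582]
eef_rot: [1.623, 1.568, -0.419]
contact_force: [4.4, -2.0, -1.3]
gripper_width: 0.0188
```

```bash
python3 -c "
from h import *
goto([0.5296,-0.302,0.141],-0.45)
o=env.get_obs();print(np.arctan2(0.5325-o['eef_pos'][0],-.199-o['eef_pos'][1]), np.hypot(0.5325-o['eef_pos'][0],-.199-o['eef_pos'][1]))
p=env.read_camera('wrist');save(p,'w10.png')
p=env.read_camera('side');save(p,'s10.png')
p=env.read_camera('scene');save(p,'c10.png')
"
```

```text
t 9.75 pos [ 0.5024 -0.2563  0.1582] F [ 4.4 -2.  -1.3] w 0.0188 q [-0.61  0.48  1.53  0.    1.12 -0.14]
turn [ 0.011 -0.    -0.003] shift [0.0173 0.0449 0.0284]
0.483946777162732 0.06473395994230477
```

View pics/w10.png

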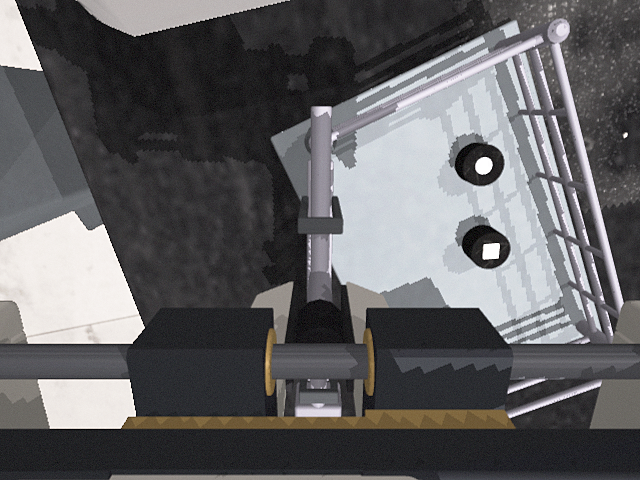

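View pics/s10.png

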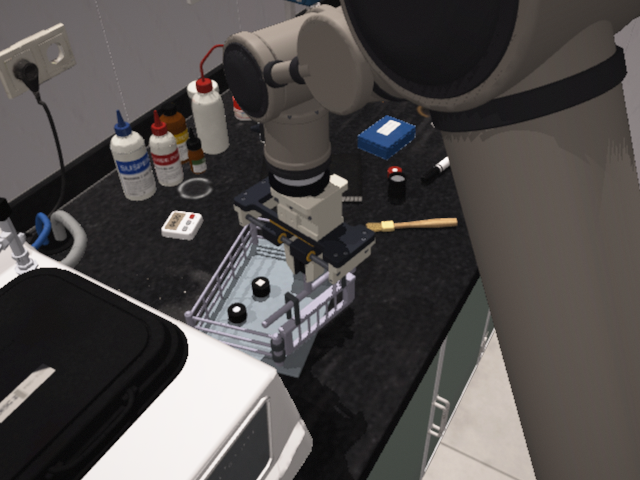

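```bash
python3 -c "
from h import *
goto([0.5296,-0.302,0.141],-0.45)
print(env.sign_off())
"
```

```text
t 9.9 pos [ 0.5024 -0.2563  0.1582] F [ 4.5 -3.6 -2.7] w 0.0189 q [-0.61  0.48  1.53  0.    1.12 -0.14]
turn [ 0.011 -0.    -0.003] shift [0.0173 0.0449 0.0284]
the job is handed in; nothing more can be done
None
```

I pressed the plunger to its stop, lifted the bolt over the lip and drew it fully back. I then swung the gate open and handed the job in at about 9.9 s, still gripping the knob. The hand-in gives no verdict, so these are my last readings:

- **Plunger:** the fingertips got down to z = 0.099 m with 15 N, which matches the stop. I had no clear view of it afterwards, so that it stayed down is inferred from the bolt drawing freely.
- **Bolt:** I lifted it 16 mm and drew it about 37.5 mm, until it pushed back with about 5 N at its stop.
- **Gate:** it is open about 0.44 rad (25°), going by the tool's turn and the wrist picture. A rougher estimate from the hinge position gave 0.48; both are within 0.30–0.58. The arm's position did not change during the last 0.65 s.
- **Grip:** closed on the knob at a width of 18.9 mm, set to 40 N. The force reading of about 5 N sideways fits the gate spring.
- **Specimens and brush:** in the last side view they look to be where they started; I did not measure their positions.

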